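# Load the tilting scan tray, unlatch it and hold it raised

## Task

Two of the four pockets of the tilting tray are empty: stand one of the spare brass knobs from the desk in each of them, foot down, so that all four are filled. Then pull the spring latch at the tray's nose out sideways and, keeping it pulled, lift the nose off its ball so that the tray tips up towards the scanner with all knobs still seated. Finish while holding the nose raised and still, at least 6 cm higher than where it sat, and leave the other things on the desk where they are.

Things in the scene. Friction and masses are not known exactly. Their poses are not given: they have to be found in the camera images.
- stand: tilting specimen stand fixed on the desk: steel base plate 270 x 190 x 12 mm, hinge at the +x end (far from the robot), a steel ball on a neck at the -x end. It carries the tray, and the tray's nose the latch. Origin on the desk under the plate; x runs from ball to hinge, y is the sideways direction in which the latch pulls out, z up.
- hinge (a point): middle of the tray's hinge axis, which is parallel to the stand's y; 40 mm above the desk; axes as the stand's
- ball (a point): centre of the fixed 24 mm steel ball on its 12 mm neck, 40 mm above the desk, 215 mm from the hinge axis; axes as the stand's
- socket (a point): centre of the socket in the tray's nose, on the ball's centre when the tray is down; axes as the tray's. The nose is an aluminium tongue 46 mm wide with a round socket cap 42 mm in diameter, its top 60 mm above the desk.
- tray (a joint): hinge angle of the grey tray in rad: 0 level with its socket on the ball, grows as the nose (-x end) is lifted, stop at 0.75. 0.28 puts the nose 60 mm higher. The hinge is free: let go, the tray falls back. Plate 154 x 150 x 22 mm, top 54 mm above the desk when level, four pockets, 76 mm apart along x and 80 mm along y. About 5 N to lift at the nose.
- latch (a joint): travel of the latch in m: 0 closed, 0.018 right out, along the stand's +y. Its steel fork straddles the neck under the ball and keeps the tray down (2 mm play). From 0.014 on the fork clears the ball and the nose can be lifted. A spring shuts it when let go (4 N at 0, 10 N at 0.018): keep it pulled while lifting.
- latch_tab (a point): grip point in the latch's upright steel pull tab, on the +y side of the socket cap, 55 mm above the desk; axes as the tray's. Tab 22 mm along x, 10 mm thick along y, top 70 mm up; the latch's flat arm under it is at 24 to 28 mm. 29 mm free between tab and cap, nothing on the outer side. Gripped across its thickness it can turn between the fingers as the tray tips.
- pocket0 (a point): floor centre of tray pocket 0 (pair nearer the hinge, +y side), z out of the pocket: round, blind, 29 mm in diameter, 15 mm deep, 2 mm chamfer; floor 39 mm above the desk when level. Two of the four pockets hold a knob at the start; which ones varies.
- pocket1 (a point): floor centre of tray pocket 1 (pair nearer the hinge, -y side), z out of the pocket: round, blind, 29 mm in diameter, 15 mm deep, 2 mm chamfer; floor 39 mm above the desk when level. Two of the four pockets hold a knob at the start; which ones varies.
- pocket2 (a point): floor centre of tray pocket 2 (pair nearer the nose, +y side), z out of the pocket: round, blind, 29 mm in diameter, 15 mm deep, 2 mm chamfer; floor 39 mm above the desk when level. Two of the four pockets hold a knob at the start; which ones varies.
- pocket3 (a point): floor centre of tray pocket 3 (pair nearer the nose, -y side), z out of the pocket: round, blind, 29 mm in diameter, 15 mm deep, 2 mm chamfer; floor 39 mm above the desk when level. Two of the four pockets hold a knob at the start; which ones varies.
- knob0: turned brass cabinet knob, 50 mm tall, about 0.1 kg; origin at the centre of its underside, z along its axis. Foot 26 mm diameter, 16 mm high; waist 15 mm; barrel head 30 mm diameter from 32 to 44 mm up (grip it here), domed top. Round: its yaw means nothing. At the start it stands in one of the tray's pockets.
- knob1: turned brass cabinet knob, 50 mm tall, about 0.1 kg; origin at the centre of its underside, z along its axis. Foot 26 mm diameter, 16 mm high; waist 15 mm; barrel head 30 mm diameter from 32 to 44 mm up (grip it here), domed top. Round: its yaw means nothing. At the start it stands in one of the tray's pockets.
- knob2: turned brass cabinet knob, 50 mm tall, about 0.1 kg; origin at the centre of its underside, z along its axis. Foot 26 mm diameter, 16 mm high; waist 15 mm; barrel head 30 mm diameter from 32 to 44 mm up (grip it here), domed top. Round: its yaw means nothing. A spare: at the start it stands upright on the desk at the +y side of the stand.
- knob3: turned brass cabinet knob, 50 mm tall, about 0.1 kg; origin at the centre of its underside, z along its axis. Foot 26 mm diameter, 16 mm high; waist 15 mm; barrel head 30 mm diameter from 32 to 44 mm up (grip it here), domed top. Round: its yaw means nothing. A spare: at the start it stands upright on the desk at the +y side of the stand.
- knob4: turned brass cabinet knob, 50 mm tall, about 0.1 kg; origin at the centre of its underside, z along its axis. Foot 26 mm diameter, 16 mm high; waist 15 mm; barrel head 30 mm diameter from 32 to 44 mm up (grip it here), domed top. Round: its yaw means nothing. A spare: at the start it stands upright on the desk at the +y side of the stand.
- finial: bystander: pointed brass finial standing upright, 75 mm tall, 32 mm across its foot, among the spare knobs; origin at the centre of its underside
- rosette: bystander: flat brass ring lying on the desk among the spare knobs, 48 mm outer diameter, 18 mm hole, 8 mm thick; origin at the centre of its underside
- caliper: bystander: steel caliper lying flat, about 190 mm long and 10 mm high, on the -y side; origin on the underside near its middle
- marker0: bystander: flat-sided marker, 122 x 16 mm, 14 mm high, on the -y side; origin on the underside
- marker1: bystander: another marker of the same size beside it
- door_lever: bystander: brass door lever lying with its 48 mm round rose down, lever 113 mm long, 48 mm high, beyond the spares; origin at the centre of the rose's underside
Not all that is in view belongs to the job. What is shaped like the knob4 but black or pink is not meant. Leave any red look-alike of the knob2 alone.

How it is judged:
By the outcome, as a careful person would: the job done as asked, in the order asked, and still so for the second after the job is handed in, while the arm keeps its last pose, push and grip.
It also fails if it takes over 58 s, if anything falls off the work surface, if the arm or the gripper's body presses on something with over 40 N, if the wrist force passes 120 N, or if a joint passes its speed limit or range.

## Robot

A 6-joint arm with a two-finger parallel gripper is mounted at the origin on the work surface. World frame = base frame: x ahead of the robot, y to its left, z up, the work surface at z = 0. Lengths are in mm, angles in rad, forces in N, time in s.
With the tool pointing down it reaches from about 250 to 775 mm from the base axis. Payload 8.9 kg.
Tool frame: the origin (TCP) lies midway between the tips of the shut fingers; the grasp point (between the pads) lies 19 mm behind it (r.grasp_offset is the distance from the TCP to the grasp point, in mm); z points along the fingers, y is the line along which they close (so a half turn about z gives the same grasp; the last joint's range is limited). The gripper opens to 85 mm and grips with 20 to 120 N. Pads are 22 mm wide; open, the fingers measure 114 mm over their backs; the gripper's body (76 mm by 85 mm) begins 54 mm behind the grasp point. The pads swing forward as they close: fully open they stand 13 mm farther back than shut.
Start: joints at [1.128, 0.291, -0.153, 1.127, 0, 1.431], TCP at [157.047, 500.959, 231.305] pointing down, gripper open.
Joint ranges: [-2.52, 2.52], [-0.91, 1.74], [-1.3, 1.37], [-1.96, 2.02], [-1.52, 1.47], [-3.14, 3.14]. Speed limits (rad/s): [2.22, 2.22, 2.79, 3.14, 3.14, 3.14].

## Interface

Orientations are given as a 3x3 rotation matrix whose columns are the frame's x, y, z axes.
In Python, from rig import r gives the robot as it stands.
- The arm moves only by the tool drive_tool, never from a script. Its argument "targets" is a list of rows, each an object with "grip": the opening, from 0 (shut) to 1 (fully open); "dp": the shift along the tool's x, y, z in m, a list of three; "rotation": the turn, a rotation vector about the tool's x, y, z in degrees, a list of three. In form: [{"grip": grip, "dp": [dx, dy, dz], "rotation": [wx, wy, wz]}, ...]. A call has exactly 10 rows; each row shifts and turns the commanded pose from where the row before left it, along the tool's axes as they then stand; what a row does not reach is not made up. A row lasts 1/10 s, in which the tool goes at most 50 mm and 8.59 degrees, less where a joint would pass 70% of its speed; a pose out of reach is approached as far as the arm can. A call is refused whole if a number of a shift passes 0.05 or a number of a turn 8.59, either way. A call with a gripper value outside its range is refused whole. The fingers move at their own pace and stop on an object; the grip force is fixed at half the most. Time passes only in rows, so rows that do not move let the fingers close, or fill a call up. It gives the time, the measured TCP pose, the force, the opening and the grip force at its end, in the units of the state.
- r.read_state(): the state, without advancing time (a new reading comes with each control period).
- r.snapshot(name): name is "scene" or "top"; returns the picture (400x640x3 uint8, red, green, blue); there is no depth.
- r.get_calibration(name): a dict with "vertical_fov" (degrees; the focal length in pixels is half the picture's height over the tangent of half this angle, whatever the lens; pixels are square), "cx", "cy" (the principal point, pixels), "dist" ([k1, k2, p1, p2, k3] as OpenCV has them; the pictures are not rectified), "R" (3x3) and "t" (3): a world point X has camera coordinates R X + t. Camera axes: x right, y down, z forward; pixel columns grow to the right and rows downward; lengths in mm; the calibration is good to about 2 mm. A picture is of the moment at which its call begins. get_calibration takes no time and is no camera call.
- r.hand_in(): hands the job in; it is judged then, once.
The state is a dict: "t": time; "joint_pos": joint angles; "qvel": joint speeds; "effort": joint torques, N m; "tool_pos": TCP position; "eef_rot": TCP orientation; "contact_force": force on the tool from outside, world axes, zero at the start; "ft_torque": the same for the moment, N m; "finger_gap": finger opening in mm; "gripper_force": force on a finger pad.
Only numpy, scipy, OpenCV 4.12 (cv2) and the standard library are available. Lean on these libraries where they do the work, as an engineer would, in place of code of your own. Each camera call takes 0.05 s, during which the arm holds its last target. There are 200 camera calls.

## Working session

There is one attempt and no reset: what is moved stays moved. The work goes in short steps, Python scripts to look and compute and a tool call to move; the robot and the scene stay as the last step left them, time stands still between calls to the robot, and variables do not carry over. Pictures are saved under pics/ and viewed, at most 10 in all, crops included, and the job is handed in when it is done.

Besides the shell and the picture viewer there is one more tool, called after "Emit:" by a JSON object that holds its "api" and its "payload", one argument or row to a line. drive_tool: Moves the arm, as the interface text tells. Its arguments: {"type":"object","properties":{"targets":{"type":"array","items":{"type":"object","properties":{"grip":{"type":"number"},"dp":{"type":"array","items":{"type":"number"}},"rotation":{"type":"array","items":{"type":"number"}}}}}},"required":["targets"]}

```bash
mkdir -p pics; ls; python3 - <<'E'
from rig import r
import cv2
for n in("scene","top"):
    cv2.imwrite(f"pics/{n}0.png",r.snapshot(n)[...,::-1]); print(n,r.get_calibration(n))
s=r.read_state(); print(s)
E
```

```text
pics
scene {'vertical_fov': 57.479250500355434, 'cx': 316.79604652564245, 'cy': 196.23251457385362, 'dist': array([0.00985055, 0.        , 0.        , 0.        , 0.        ]), 'R': array([[-0.8337062 ,  0.55202183, -0.01434792],
       [ 0.38138522,  0.55681832, -0.73790153],
       [-0.39934857, -0.62066517, -0.67475586]]), 't': array([ 495.67022212, -136.95513171, 1128.74213945])}
top {'vertical_fov': 54.14019417093097, 'cx': 319.9010208114445, 'cy': 199.81675833498494, 'dist': array([-0.05987561,  0.        ,  0.        ,  0.        ,  0.        ]), 'R': array([[-0.09123869, -0.99582402, -0.00316474],
       [-0.97220937,  0.08976224, -0.21622135],
       [ 0.21560249, -0.01665097, -0.97633924]]), 't': array([ -12.72960799,  563.35710672, 1102.89959648])}
{'t': 0.1, 'joint_pos': array([ 1.12768494e+00,  2.91204098e-01, -1.54027406e-01,  1.12673361e+00,
       -1.55973415e-05,  1.43150503e+00]), 'qvel': array([ 0.00101929, -0.00200843,  0.00320515, -0.0014143 , -0.00071277,
       -0.00099076]), 'effort': array([ 1.13703474e-03, -5.37976348e+01,  3.31918323e+01,  9.31351155e-03,
       -2.38663179e-04, -2.98692825e-06]), 'tool_pos': array([156.88877133, 500.59592562, 230.80880928]), 'eef_rot': array([[-9.54200574e-01,  2.99167222e-01, -4.87029237e-04],
       [ 2.99167582e-01,  9.54199994e-01, -1.06259522e-03],
       [ 1.46829634e-04, -1.15963233e-03, -9.99999317e-01]]), 'contact_force': array([-0.28127289, -0.63055084,  0.03697911]), 'ft_torque': array([-0.01002346, -0.02463834,  0.04449666]), 'gripper_force': 0.0, 'finger_gap': 85.27935374103136}
```

View pics/top0.png

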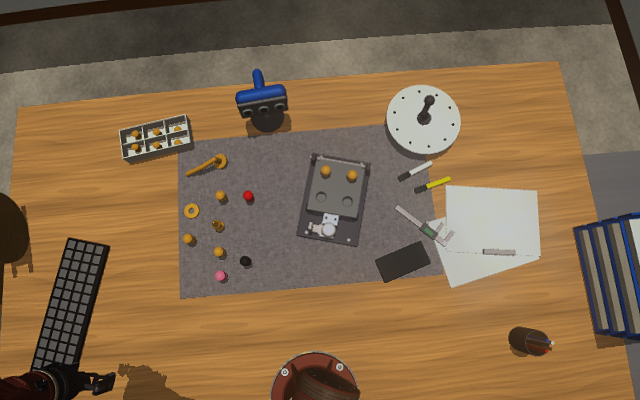

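View pics/scene0.png

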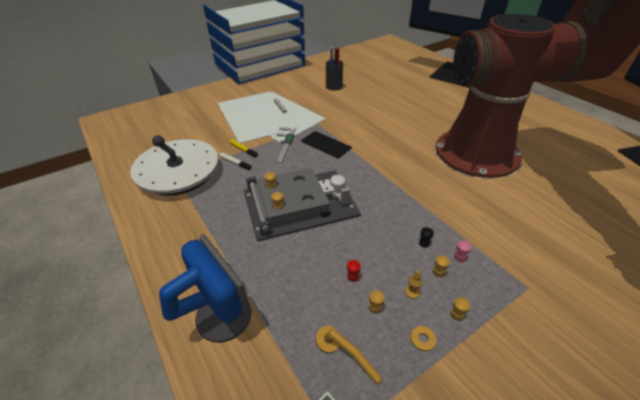

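Candidates in top: knobs (221,195), (188,239), (219,252). Look-alikes to avoid are red (248,195), black (245,261), pink (220,276), finial (218,225) and rosette (192,211). The pair of pockets near the nose is empty (320,196; 348,201). Next is one close crop of both areas.

```bash
python3 - <<'E'
import cv2,numpy as np
a=cv2.imread("pics/top0.png")
f=lambda x,y,w,h,s:cv2.resize(a[y:y+h,x:x+w],None,fx=s,fy=s,interpolation=cv2.INTER_CUBIC)
cv2.imwrite("pics/crop1.png",np.hstack([f(175,180,78,110,5),f(295,145,80,110,5)]))
E
```

```text
(no output)
```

View pics/crop1.png

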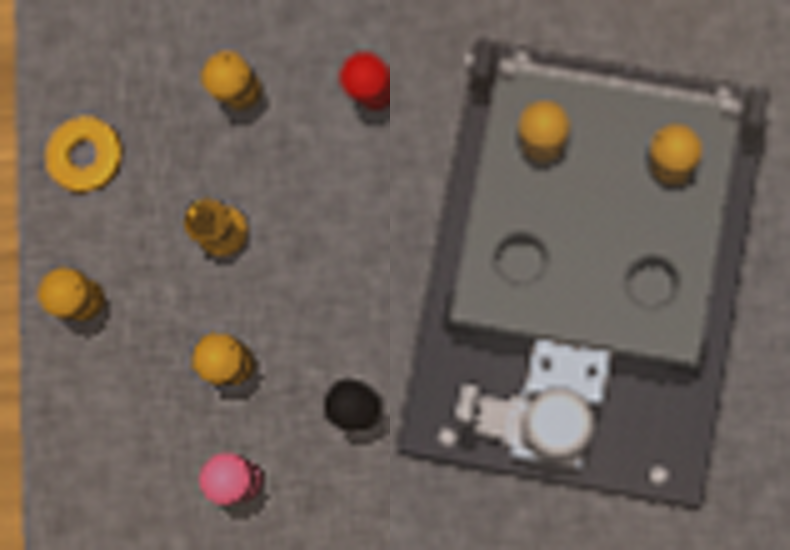

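The crop confirms three brass knobs at full-frame px A (220.6,195.4), B (188,238.6) and C (218.8,251.8). The empty pockets are P2 (321.2,196.8) and P3 (347.4,201.4), the cap is at (328.4,229.4) and the latch tab at (310.4,225.4).

```bash
cat > h.py <<'E'
import numpy as np,cv2
from rig import r
def cal(n):
    c=r.get_calibration(n); f=200/np.tan(np.radians(c["vertical_fov"])/2)
    return np.array([[f,0,c["cx"]],[0,f,c["cy"]],[0,0,1]]),np.array(c["dist"]),c["R"],c["t"]
def world(n,px,z):
    K,d,R,t=cal(n); u=cv2.undistortPoints(np.array([[px]],float),K,d)[0,0]
    v=R.T@[*u,1]; o=-R.T@t; return o+v*(z-o[2])/v[2]
def pix(n,X):
    K,d,R,t=cal(n); return cv2.projectPoints(np.array([X],float),cv2.Rodrigues(R)[0],t,K,d)[0].ravel()
E
python3 - <<'E'
from h import *
np.set_printoptions(precision=1,suppress=True)
P=dict(A=(220.6,195.4,40),B=(188,238.6,40),C=(218.8,251.8,40),fin=(215.5,223,70),black=(245,260.6,40),pink=(220.5,275.8,40),ros=(191.5,211,8),P2=(321.2,196.8,54),P3=(347.4,201.4,54),k0=(325.8,170.4,79),k1=(352.2,175.4,79),cap=(328.4,229.4,60),tab=(310.4,225.2,70))
W={}
for k,(u,v,z) in P.items(): W[k]=world("top",(u-.1,v-.1),z); print(k,W[k])
# fit the tray: model xy rel. to ball, x to hinge
hx=215
# unknown tray centre x: from pockets
src=np.array([[38,40],[38,-40],[-38,40],[-38,-40]],float);dst=np.array([W[k][:2] for k in("k0","k1","P2","P3")])
M,_=cv2.estimateAffinePartial2D(src,dst); print(M,np.degrees(np.arctan2(M[1,0],M[0,0])),np.hypot(M[0,0],M[1,0]))
a=np.arctan2(M[1,0],M[0,0]);R2=np.array([[np.cos(a),-np.sin(a)],[np.sin(a),np.cos(a)]])
for k in("cap","tab"): print(k,"in tray",R2.T@(W[k][:2]-M[:,2]))
print("fit P", src@R2.T+dst.mean(0))
for k in W: print(k,"scene px",pix("scene",W[k]))
s=r.read_state();
E
python3 - <<'E'
import cv2,numpy as np
a=cv2.imread("pics/scene0.png")
f=lambda x,y,w,h,s:cv2.resize(a[y:y+h,x:x+w],None,fx=s,fy=s,interpolation=cv2.INTER_CUBIC)
cv2.imwrite("pics/crop2.png",np.hstack([f(360,220,120,110,3.3),f(240,150,120,110,3.3)]))
E
```

```text
A [606.6 236.4  40. ]
B [482.8 339.5  40. ]
C [435.4 248.3  40. ]
fin [517.1 247.2  70. ]
black [402.7 171.9  40. ]
pink [364.8 246.1  40. ]
ros [573.3 337.3   8. ]
P2 [570.7 -68.9  54. ]
P3 [ 549.4 -145.7   54. ]
k0 [644.1 -89.4  79. ]
k1 [ 621.5 -166.1   79. ]
cap [469.7 -80.7  60. ]
tab [485.4 -29.4  70. ]
[[   1.     0.3  596.5]
 [  -0.3    1.  -117.5]] -15.853944157725287 0.9962032757574779
cap in tray [-131.9    0.8]
tab in tray [-130.9   54.4]
fit P [[ 643.9  -89.4]
 [ 622.1 -166.4]
 [ 570.8  -68.6]
 [ 549.  -145.6]]
A scene px [378.2 296.9]
B scene px [463.4 304.5]
C scene px [443.9 261.3]
fin scene px [418.  270.3]
black scene px [428.1 232.5]
pink scene px [465.4 246.1]
ros scene px [425.6 336.9]
P2 scene px [309.2 197.2]
P3 scene px [300.3 177.9]
k0 scene px [278.5 196.5]
k1 scene px [271.6 176.4]
cap scene px [339.3 178.2]
tab scene px [346.5 188.2]
```

View pics/crop2.png

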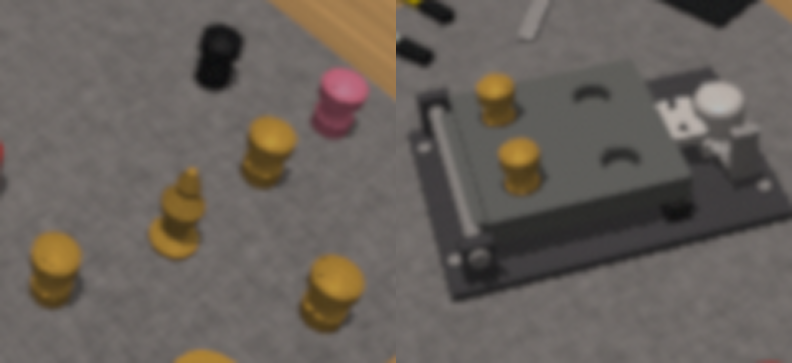

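Scene view agrees with the top estimates to about 2 px: C (442,262), B (461,306), A (377,298). I'll use C for P3 and B for P2. B and C are clear of the look-alikes, and the tool is already nearly aligned with the tray.

```bash
cat >> h.py <<'E'
def rel(*pts):
    "successive shifts (m, tool axes) from the measured pose"
    s=r.read_state(); p=s["tool_pos"]; R=s["eef_rot"]
    print("t",round(s["t"],2),"p",p.round(1),"gap",round(s["finger_gap"],1),"yaw",round(np.degrees(np.arctan2(-R[0,1],R[1,1])),2),"tilt",R[:2,2].round(3),"j",s["joint_pos"].round(2),"F",s["contact_force"].round(1))
    for q in pts: print(q,((R.T@(np.array(q)-p))/1000).round(4)); p=np.array(q)
E
python3 -c "
from h import *
rel((435.4,248.3,100),(435.4,248.3,17))"
```

```text
t 0.1 p [156.9 500.6 230.8] gap 85.3 yaw -17.41 tilt [-0.    -0.001] j [ 1.13  0.29 -0.15  1.13 -0.    1.43] F [-0.3 -0.6  0. ]
(435.4, 248.3, 100) [-0.3413 -0.1573  0.1309]
(435.4, 248.3, 17) [-0.      0.0001  0.083 ]
```

Emit:
{"api": "drive_tool", "payload": {
  "targets": [
    {"grip": 0.6, "dp": [-0.038, -0.0175, 0.01], "rotation": [0, 0, 0]},
    {"grip": 0.6, "dp": [-0.038, -0.0175, 0.01], "rotation": [0, 0, 0]},
    {"grip": 0.6, "dp": [-0.038, -0.0175, 0.01], "rotation": [0, 0, 0]},
    {"grip": 0.6, "dp": [-0.038, -0.0175, 0.01], "rotation": [0, 0, 0]},
    {"grip": 0.6, "dp": [-0.038, -0.0175, 0.015], "rotation": [0, 0, 0]},
    {"grip": 0.6, "dp": [-0.038, -0.0175, 0.015], "rotation": [0, 0, 0]},
    {"grip": 0.6, "dp": [-0.038, -0.0175, 0.015], "rotation": [0, 0, 0]},
    {"grip": 0.6, "dp": [-0.038, -0.0175, 0.015], "rotation": [0, 0, 0]},
    {"grip": 0.6, "dp": [-0.037, -0.0175, 0.015], "rotation": [0, 0, 0]},
    {"grip": 0.6, "dp": [0, 0, 0], "rotation": [0, 0, -1.5]}
  ]
}}

```text
t: 1.1
tool_pos: [437.5, 245.3, 114.4]
eef_rot: [[-0.96, 0.278, -0.001], [0.278, 0.96, -0.002], [0.001, -0.002, -1.0]]
contact_force: [-0.1, 0.3, 0.2]
finger_gap: 51.0
gripper_force: 0.0
```

```bash
python3 -c "
from h import *
rel((435.4,248.3,100),(435.4,248.3,17))"
```

```text
t 1.1 p [437.5 245.3 114.4] gap 51.0 yaw -16.16 tilt [-0.001 -0.002] j [ 0.37  0.35 -0.4   0.82 -0.    0.65] F [-0.1  0.3  0.2]
(435.4, 248.3, 100) [0.0029 0.0023 0.0144]
(435.4, 248.3, 17) [-0.      0.0002  0.083 ]
```

Emit:
{"api": "drive_tool", "payload": {
  "targets": [
    {"grip": 0.6, "dp": [0.001, 0.001, 0.01], "rotation": [0, 0, 0]},
    {"grip": 0.6, "dp": [0, 0, 0.012], "rotation": [0, 0, 0]},
    {"grip": 0.6, "dp": [0, 0, 0.012], "rotation": [0, 0, 0]},
    {"grip": 0.6, "dp": [0, 0, 0.012], "rotation": [0, 0, 0]},
    {"grip": 0.6, "dp": [0, 0, 0.012], "rotation": [0, 0, 0]},
    {"grip": 0.6, "dp": [0, 0, 0.012], "rotation": [0, 0, 0]},
    {"grip": 0.6, "dp": [0, 0, 0], "rotation": [0, 0, 0]},
    {"grip": 0.6, "dp": [0, 0, 0], "rotation": [0, 0, 0]},
    {"grip": 0.6, "dp": [0, 0, 0], "rotation": [0, 0, 0]},
    {"grip": 0.6, "dp": [0, 0, 0], "rotation": [0, 0, 0]}
  ]
}}

```text
t: 2.1
tool_pos: [435.1, 250.0, 46.8]
eef_rot: [[-0.962, 0.274, 0.001], [0.274, 0.962, 0.0], [-0.001, 0.001, -1.0]]
contact_force: [-0.2, 0.9, -0.1]
finger_gap: 51.2
gripper_force: 0.0
```

```bash
python3 -c "
from h import *
rel((435.4,248.3,17))
a=r.snapshot('scene')[...,::-1]; b=r.snapshot('top')[...,::-1]
f=lambda a,x,y,w,h,s:cv2.resize(a[y:y+h,x:x+w],None,fx=s,fy=s,interpolation=cv2.INTER_CUBIC)
cv2.imwrite('pics/c3.png',np.hstack([f(a,390,190,100,100,4),f(b,180,200,100,100,4)]))"
```

```text
t 2.1 p [435.1 250.   46.8] gap 51.2 yaw -15.91 tilt [0.001 0.   ] j [ 0.38  0.43 -0.48  0.65 -0.    0.65] F [-0.2  0.9 -0.1]
(435.4, 248.3, 17) [-0.0008 -0.0016  0.0298]
```

View pics/c3.png

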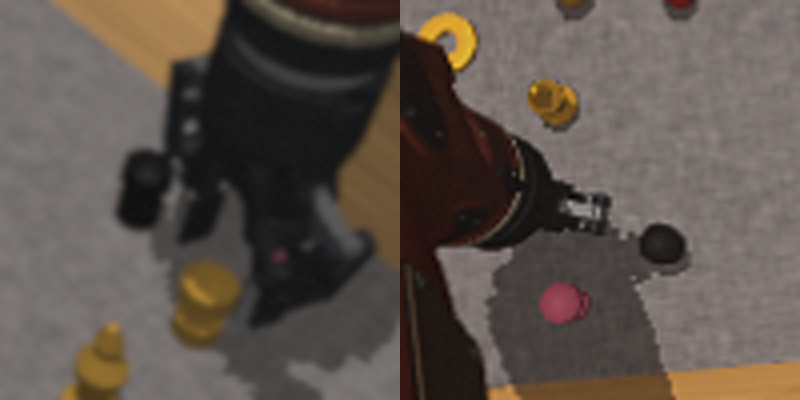

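```bash
python3 -c "
from h import *
for X in [(435,250,52),(435.4,248.3,50),(435.4,248.3,0),(435+.274*25,250+.962*25,52),(435-.274*25,250-.962*25,52)]: print(X,(pix('scene',X)-[390,190])*4)"
```

```text
(435, 250, 52) [223.51080091 272.86769287]
(435.4, 248.3, 50) [219.62272662 273.43643885]
(435.4, 248.3, 0) [199.36653241 330.2988137 ]
(441.85, 274.05, 52) [250.63310706 310.09009101]
(428.15, 225.95, 52) [197.63314829 237.34512743]
```

```bash
python3 -c "
from h import *
f=lambda k,w:print(k,world('scene',w[:2],w[2]).round(1))
for k,w in dict(A=(377,297.9,40),B=(461.5,305.8,40),C=(441.8,262.4,40),k0=(277.3,198.5,79),k1=(240+100/3.3,150+99/3.3,79),cap=(240+323/3.3,150+98/3.3,60)).items(): f(k,w)
rel((436.4,248.5,17))"
```

```text
A [610.  236.8  40. ]
B [488.1 339.4  40. ]
C [441.2 247.9  40. ]
k0 [649.9 -84.8  79. ]
k1 [ 631.1 -155.1   79. ]
cap [476.3 -77.8  60. ]
t 2.2 p [435.  250.   46.7] gap 51.4 yaw -15.91 tilt [0.001 0.   ] j [ 0.38  0.43 -0.48  0.65  0.    0.65] F [0.5 0.2 0.4]
(436.4, 248.5, 17) [-0.0018 -0.0011  0.0297]
```

Emit:
{"api": "drive_tool", "payload": {
  "targets": [
    {"grip": 0.6, "dp": [-0.0025, -0.001, 0.005], "rotation": [0, 0, 0]},
    {"grip": 0.6, "dp": [0, 0, 0.01], "rotation": [0, 0, 0]},
    {"grip": 0.6, "dp": [0, 0, 0.01], "rotation": [0, 0, 0]},
    {"grip": 0.6, "dp": [0, 0, 0.005], "rotation": [0, 0, 0]},
    {"grip": 0.2, "dp": [0, 0, 0], "rotation": [0, 0, 0]},
    {"grip": 0.0, "dp": [0, 0, 0], "rotation": [0, 0, 0]},
    {"grip": 0, "dp": [0, 0, 0], "rotation": [0, 0, 0]},
    {"grip": 0, "dp": [0, 0, 0], "rotation": [0, 0, 0]},
    {"grip": 0, "dp": [0, 0, 0], "rotation": [0, 0, 0]},
    {"grip": 0, "dp": [0, 0, 0], "rotation": [0, 0, 0]}
  ]
}}

```text
t: 3.2
tool_pos: [436.9, 248.3, 16.5]
eef_rot: [[-0.962, 0.274, 0.0], [0.274, 0.962, 0.0], [-0.0, 0.0, -1.0]]
contact_force: [0.3, 0.6, -1.0]
finger_gap: 27.9
gripper_force: 59.0
```

```bash
python3 -c "
from h import *
rel((436.4,248.5,135),(549,-145.6,135))"
```

```text
t 3.2 p [436.9 248.3  16.5] gap 27.9 yaw -15.91 tilt [0. 0.] j [ 0.37  0.48 -0.51  0.58 -0.    0.65] F [ 0.3  0.6 -1. ]
(436.4, 248.5, 135) [ 5.000e-04  1.000e-04 -1.185e-01]
(549, -145.6, 135) [-0.2163 -0.3481 -0.    ]
```

Emit:
{"api": "drive_tool", "payload": {
  "targets": [
    {"grip": 0, "dp": [0, 0, -0.015], "rotation": [0, 0, 0]},
    {"grip": 0, "dp": [0, 0, -0.03], "rotation": [0, 0, 0]},
    {"grip": 0, "dp": [0, 0, -0.035], "rotation": [0, 0, 0]},
    {"grip": 0, "dp": [-0.01, -0.01, -0.035], "rotation": [0, 0, 0]},
    {"grip": 0, "dp": [-0.018, -0.029, -0.01], "rotation": [0, 0, 0]},
    {"grip": 0, "dp": [-0.02, -0.032, 0], "rotation": [0, 0, 0]},
    {"grip": 0, "dp": [-0.02, -0.032, 0], "rotation": [0, 0, 0]},
    {"grip": 0, "dp": [-0.02, -0.032, 0], "rotation": [0, 0, 0]},
    {"grip": 0, "dp": [-0.02, -0.032, 0], "rotation": [0, 0, 0]},
    {"grip": 0, "dp": [-0.02, -0.032, 0], "rotation": [0, 0, 0]}
  ]
}}

```text
t: 4.2
tool_pos: [505.5, 20.3, 141.5]
eef_rot: [[-0.962, 0.274, 0.0], [0.274, 0.962, 0.0], [-0.0, 0.0, -1.0]]
contact_force: [0.7, 0.2, -1.1]
finger_gap: 27.9
gripper_force: 59.2
```

```bash
python3 -c "
from h import *
rel((549,-145.6,135))"
```

```text
t 4.2 p [505.5  20.3 141.5] gap 27.9 yaw -15.91 tilt [0. 0.] j [-0.1   0.33 -0.35  0.89  0.    0.17] F [ 0.7  0.2 -1.1]
(549, -145.6, 135) [-0.0873 -0.1476  0.0065]
```

Emit:
{"api": "drive_tool", "payload": {
  "targets": [
    {"grip": 0, "dp": [-0.02, -0.032, 0], "rotation": [0, 0, 0]},
    {"grip": 0, "dp": [-0.02, -0.032, 0], "rotation": [0, 0, 0]},
    {"grip": 0, "dp": [-0.019, -0.032, 0], "rotation": [0, 0, 0]},
    {"grip": 0, "dp": [-0.018, -0.031, 0], "rotation": [0, 0, 0]},
    {"grip": 0, "dp": [-0.011, -0.021, 0.005], "rotation": [0, 0, 0]},
    {"grip": 0, "dp": [0, 0, 0.01], "rotation": [0, 0, 0]},
    {"grip": 0, "dp": [0, 0, 0.01], "rotation": [0, 0, 0]},
    {"grip": 0, "dp": [0, 0, 0.01], "rotation": [0, 0, 0]},
    {"grip": 0, "dp": [0, 0, 0.01], "rotation": [0, 0, 0]},
    {"grip": 0, "dp": [0, 0, 0], "rotation": [0, 0, 0]}
  ]
}}

```text
t: 5.2
tool_pos: [548.3, -143.4, 94.7]
eef_rot: [[-0.962, 0.273, -0.003], [0.273, 0.962, 0.001], [0.003, 0.0, -1.0]]
contact_force: [-1.1, 0.1, -1.2]
finger_gap: 27.8
gripper_force: 59.3
```

```bash
python3 -c "
from h import *
rel((549,-145.6,78))
a=r.snapshot('scene')[...,::-1]; b=r.snapshot('top')[...,::-1]
f=lambda a,x,y,w,h,s:cv2.resize(a[y:y+h,x:x+w],None,fx=s,fy=s,interpolation=cv2.INTER_CUBIC)
cv2.imwrite('pics/c4.png',np.hstack([f(a,250,130,80,100,5),f(b,295,150,80,100,5)]))"
```

```text
t 5.2 p [ 548.3 -143.4   94.7] gap 27.8 yaw -15.84 tilt [-0.003  0.001] j [-0.38  0.48 -0.25  0.85  0.   -0.11] F [-1.1  0.1 -1.2]
(549, -145.6, 78) [-0.0014 -0.0019  0.0167]
```

View pics/c4.png

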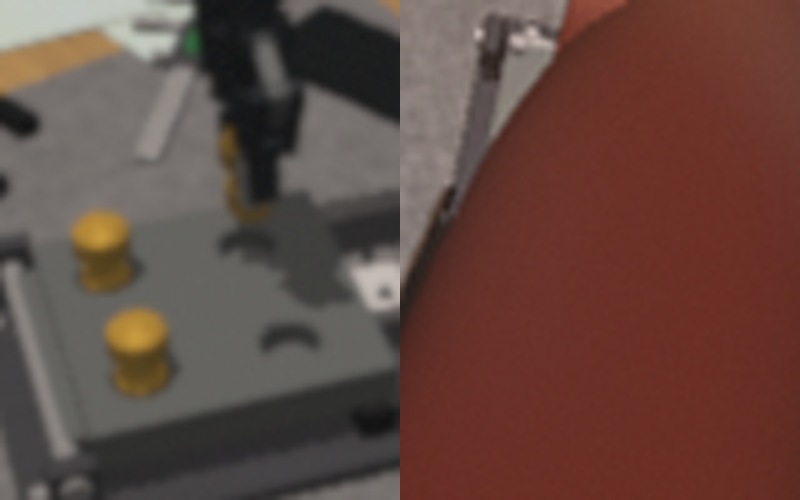

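```bash
python3 -c "
from h import *
g=lambda X:(pix('scene',X)-[250,130])*5
y=np.array([.273,.962,0]);x=np.array([.962,-.273,0])
c=np.array([548.3,-143.4,78.2])
print('foot c',g(c),'lower edge',[ (g(c+13*(np.cos(a)*x+np.sin(a)*y))).round(0) for a in np.arange(0,6.3,.785)])
for p in ([549,-145.6,54],[570.8,-68.6,54]):
  p=np.array(p);print('rim',g(p),[ (g(p+15.5*(np.cos(a)*x+np.sin(a)*y))).round(0) for a in np.arange(0,6.3,.785)])
"
```

```text
foot c [253.53069335 205.10215387] lower edge [array([229., 210.]), array([241., 219.]), array([260., 220.]), array([275., 212.]), array([278., 200.]), array([266., 191.]), array([247., 190.]), array([232., 198.]), array([229., 210.])]
rim [252.2404208  239.37096799] [array([224., 245.]), array([238., 256.]), array([260., 257.]), array([278., 248.]), array([280., 233.]), array([266., 223.]), array([244., 222.]), array([227., 231.]), array([224., 245.])]
rim [296.07346973 336.5816077 ] [array([266., 343.]), array([281., 356.]), array([305., 357.]), array([324., 346.]), array([326., 330.]), array([311., 318.]), array([287., 317.]), array([269., 327.]), array([266., 343.])]
```

```bash
python3 -c "
from h import *
a=r.snapshot('scene'); cv2.imwrite('pics/s5.png',a[...,::-1])
g=a.astype(int).sum(2)//3
print('cols',list(range(290,310)))
for y in range(166,186): print(y,g[y,290:310], (a[y,290:310,0].astype(int)-a[y,290:310,2]))
"
```

```text
cols [290, 291, 292, 293, 294, 295, 296, 297, 298, 299, 300, 301, 302, 303, 304, 305, 306, 307, 308, 309]
166 [113 111 109 107  95  77  67  64  58  41  27  23  23  24  40  73 101 111
 112 111] [ 8  7  8 12 29 47 39 16  4  0 -2 -2 -1 -2  1  5  7  7  8  8]
167 [113 111 109 104  91  76  68  67  59  44  29  24  24  23  39  70  96 104
 104 101] [ 7  7  7 10 28 49 45 19  5  0 -1 -2 -1 -2  1  5  7  7  7  6]
168 [112 111 109 105  90  73  66  67  62  47  30  27  26  27  39  66  83  87
  85  82] [ 8  7  7 11 24 46 45 20  6  1 -1  0 -2 -1  1  3  6  6  6  4]
169 [113 112 110 107  90  71  63  64  63  50  37  34  37  39  46  59  68  69
  67  65] [ 7  7  8 11 22 40 43 23  8  3  1  3  3  4  5  4  4  4  3  3]
170 [112 112 111 106  91  71  60  62  63  56  50  48  48  51  55  60  62  62
  63  63] [ 7  8  8 11 21 36 45 31 15 11 13 15 16 15 12  6  3  3  3  2]
171 [108 108 106 103  92  75  63  61  62  59  57  57  55  57  59  61  63  62
  62  63] [ 7  6  7  9 15 30 43 40 29 25 28 30 31 26 14  6  3  3  3  3]
172 [102 102 100 100  95  82  69  62  58  58  57  57  58  59  61  62  62  62
  63  63] [ 5  6  5  5 
[... 813 characters left out ...]
 63 62 62] [4 4 4 3 2 2 2 3 2 3 2 3 2 2 2 2 3 2 3 2]
180 [99 98 96 85 71 70 78 83 74 64 61 60 58 55 56 60 62 63 63 63] [4 4 3 3 4 3 4 3 4 3 2 2 2 2 2 2 2 3 3 2]
181 [99 98 97 92 87 89 94 93 80 70 67 65 64 62 61 62 62 63 62 63] [5 4 4 4 4 4 5 5 4 3 3 3 3 3 2 2 3 3 2 3]
182 [99 99 99 98 96 97 98 96 87 81 78 74 73 70 65 65 64 62 62 63] [5 4 5 5 4 5 5 5 4 4 3 4 4 3 3 3 2 2 3 3]
183 [99 99 99 99 99 99 98 98 96 94 92 88 88 82 74 72 68 64 63 62] [4 4 4 4 5 5 4 5 4 4 4 4 3 4 4 3 4 2 3 3]
184 [99 98 99 99 99 99 99 99 98 98 97 97 97 94 88 85 74 65 62 62] [4 4 5 4 4 5 5 4 4 4 4 3 5 3 3 4 3 3 2 2]
185 [99 99 99 99 99 99 99 99 99 99 99 99 98 98 95 88 75 65 63 62] [4 5 4 5 5 3 4 5 5 5 4 5 4 4 4 3 3 2 2 2]
```

Emit:
{"api": "drive_tool", "payload": {
  "targets": [
    {"grip": 0, "dp": [-0.0022, -0.0002, 0.005], "rotation": [0, 0, 0]},
    {"grip": 0, "dp": [0, 0, 0.005], "rotation": [0, 0, 0]},
    {"grip": 0, "dp": [0, 0, 0.005], "rotation": [0, 0, 0]},
    {"grip": 0, "dp": [0, 0, 0.004], "rotation": [0, 0, 0]},
    {"grip": 0, "dp": [0, 0, 0], "rotation": [0, 0, 0]},
    {"grip": 0, "dp": [0, 0, 0], "rotation": [0, 0, 0]},
    {"grip": 0, "dp": [0, 0, 0], "rotation": [0, 0, 0]},
    {"grip": 0, "dp": [0, 0, 0], "rotation": [0, 0, 0]},
    {"grip": 0, "dp": [0, 0, 0], "rotation": [0, 0, 0]},
    {"grip": 0, "dp": [0, 0, 0], "rotation": [0, 0, 0]}
  ]
}}

```text
t: 6.35
tool_pos: [551.5, -145.5, 77.4]
eef_rot: [[-0.962, 0.274, 0.0], [0.274, 0.962, -0.0], [-0.0, -0.0, -1.0]]
contact_force: [0.1, -0.3, -0.4]
finger_gap: 28.2
gripper_force: 59.3
```

```bash
python3 -c "
from h import *
rel((550.4,-144.2,58))
a=r.snapshot('scene')[...,::-1]; b=cv2.imread('pics/s5.png')
f=lambda a:cv2.resize(a[150:200,280:325],None,fx=8,fy=8,interpolation=cv2.INTER_CUBIC)
cv2.imwrite('pics/c6.png',np.clip(np.hstack([f(a),f(b)]).astype(float)*1.7,0,255))
g=lambda X:(pix('scene',X)-[280,150])*8
s=r.read_state();c=s['tool_pos'].copy();c[2]-=16.5
y=np.array([.273,.962,0]);x=np.array([.962,-.273,0])
A=np.arange(0,6.3,.785)
print([ (g(c+13*(np.cos(a)*x+np.sin(a)*y))).round(0).tolist() for a in A])
print([ (g(np.array([549,-145.6,54])+15.5*(np.cos(a)*x+np.sin(a)*y))).round(0).tolist() for a in A])
"
```

```text
t 6.35 p [ 551.5 -145.5   77.4] gap 28.2 yaw -15.91 tilt [ 0. -0.] j [-0.39  0.5  -0.26  0.81 -0.   -0.11] F [ 0.1 -0.3 -0.4]
(550.4, -144.2, 58) [0.0014 0.0009 0.0194]
[[118.0, 218.0], [137.0, 232.0], [167.0, 234.0], [191.0, 221.0], [194.0, 202.0], [176.0, 187.0], [146.0, 186.0], [122.0, 199.0], [118.0, 218.0]]
[[118.0, 233.0], [140.0, 250.0], [176.0, 252.0], [205.0, 236.0], [209.0, 213.0], [186.0, 196.0], [151.0, 195.0], [123.0, 210.0], [118.0, 233.0]][ WARN:0@0.538] global loadsave.cpp:1063 imwrite_ Unsupported depth image for selected encoder is fallbacked to CV_8U.
```

View pics/c6.png

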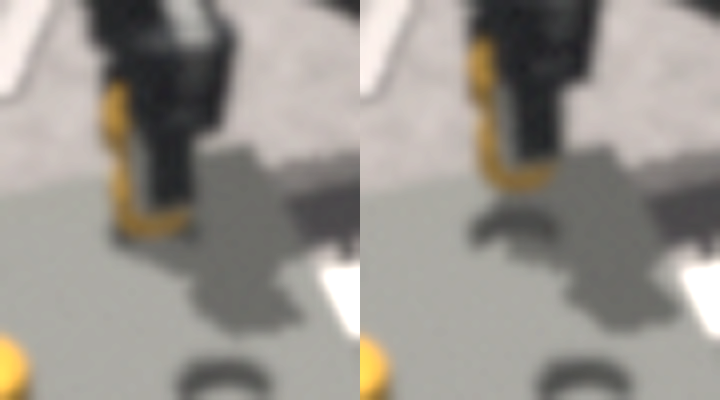

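Foot (112–192, bottom 235) sits over the pocket (110–197) in the scene crop, so it's centred within about 1.5 mm. I'll lower it gently.

Emit:
{"api": "drive_tool", "payload": {
  "targets": [
    {"grip": 0, "dp": [0, 0.0003, 0.003], "rotation": [0, 0, 0]},
    {"grip": 0, "dp": [0, 0, 0.003], "rotation": [0, 0, 0]},
    {"grip": 0, "dp": [0, 0, 0.003], "rotation": [0, 0, 0]},
    {"grip": 0, "dp": [0, 0, 0.003], "rotation": [0, 0, 0]},
    {"grip": 0, "dp": [0, 0, 0], "rotation": [0, 0, 0]},
    {"grip": 0, "dp": [0, 0, 0], "rotation": [0, 0, 0]},
    {"grip": 0, "dp": [0, 0, 0], "rotation": [0, 0, 0]},
    {"grip": 0, "dp": [0, 0, 0], "rotation": [0, 0, 0]},
    {"grip": 0, "dp": [0, 0, 0], "rotation": [0, 0, 0]},
    {"grip": 0, "dp": [0, 0, 0], "rotation": [0, 0, 0]}
  ]
}}

```text
t: 7.4
tool_pos: [551.6, -145.2, 65.4]
eef_rot: [[-0.962, 0.274, 0.0], [0.274, 0.962, -0.0], [-0.0, -0.0, -1.0]]
contact_force: [0.4, -0.2, -1.9]
finger_gap: 28.1
gripper_force: 59.3
```

Emit:
{"api": "drive_tool", "payload": {
  "targets": [
    {"grip": 0, "dp": [0, 0, 0.003], "rotation": [0, 0, 0]},
    {"grip": 0, "dp": [0, 0, 0.003], "rotation": [0, 0, 0]},
    {"grip": 0, "dp": [0, 0, 0.0025], "rotation": [0, 0, 0]},
    {"grip": 0, "dp": [0, 0, 0], "rotation": [0, 0, 0]},
    {"grip": 0, "dp": [0, 0, 0], "rotation": [0, 0, 0]},
    {"grip": 0, "dp": [0, 0, 0], "rotation": [0, 0, 0]},
    {"grip": 0, "dp": [0, 0, 0], "rotation": [0, 0, 0]},
    {"grip": 0, "dp": [0, 0, 0], "rotation": [0, 0, 0]},
    {"grip": 0, "dp": [0, 0, 0], "rotation": [0, 0, 0]},
    {"grip": 0, "dp": [0, 0, 0], "rotation": [0, 0, 0]}
  ]
}}

```text
t: 8.4
tool_pos: [551.6, -145.2, 56.8]
eef_rot: [[-0.962, 0.274, 0.0], [0.274, 0.962, -0.0], [-0.0, -0.0, -1.0]]
contact_force: [-0.2, 0.6, -1.8]
finger_gap: 28.0
gripper_force: 59.3
```

Emit:
{"api": "drive_tool", "payload": {
  "targets": [
    {"grip": 0.6, "dp": [0, 0, 0], "rotation": [0, 0, 0]},
    {"grip": 0.6, "dp": [0, 0, 0], "rotation": [0, 0, 0]},
    {"grip": 0.6, "dp": [0, 0, 0], "rotation": [0, 0, 0]},
    {"grip": 0.6, "dp": [0, 0, 0], "rotation": [0, 0, 0]},
    {"grip": 0.6, "dp": [0, 0, -0.01], "rotation": [0, 0, 0]},
    {"grip": 0.6, "dp": [0, 0, -0.02], "rotation": [0, 0, 0]},
    {"grip": 0.6, "dp": [0, 0, -0.03], "rotation": [0, 0, 0]},
    {"grip": 0.6, "dp": [0, 0, -0.025], "rotation": [0, 0, 0]},
    {"grip": 0.6, "dp": [0.01, 0.035, 0], "rotation": [0, 0, 0]},
    {"grip": 0.6, "dp": [0.015, 0.035, 0], "rotation": [0, 0, 0]}
  ]
}}

```text
t: 9.4
tool_pos: [547.9, -71.2, 143.6]
eef_rot: [[-0.961, 0.276, 0.003], [0.276, 0.961, -0.001], [-0.003, 0.0, -1.0]]
contact_force: [0.4, 0.6, -0.6]
finger_gap: 51.0
gripper_force: 0.0
```

```bash
python3 -c "
from h import *
rel((485,339.5,130),(485,339.5,17))"
```

```text
t 9.4 p [547.9 -71.2 143.6] gap 51.0 yaw -16.03 tilt [ 0.003 -0.001] j [-0.26  0.4  -0.23  0.93  0.    0.02] F [ 0.4  0.6 -0.6]
(485, 339.5, 130) [0.1739 0.3774 0.013 ]
(485, 339.5, 17) [ 0.0004 -0.      0.113 ]
```

Emit:
{"api": "drive_tool", "payload": {
  "targets": [
    {"grip": 0.6, "dp": [0.017, 0.038, 0], "rotation": [0, 0, 0]},
    {"grip": 0.6, "dp": [0.017, 0.038, 0], "rotation": [0, 0, 0]},
    {"grip": 0.6, "dp": [0.017, 0.038, 0], "rotation": [0, 0, 0]},
    {"grip": 0.6, "dp": [0.017, 0.038, 0], "rotation": [0, 0, 0]},
    {"grip": 0.6, "dp": [0.017, 0.038, 0], "rotation": [0, 0, 0]},
    {"grip": 0.6, "dp": [0.017, 0.038, 0], "rotation": [0, 0, 0]},
    {"grip": 0.6, "dp": [0.017, 0.038, 0], "rotation": [0, 0, 0]},
    {"grip": 0.6, "dp": [0.017, 0.038, 0], "rotation": [0, 0, 0]},
    {"grip": 0.6, "dp": [0.017, 0.037, 0.01], "rotation": [0, 0, 0]},
    {"grip": 0.6, "dp": [0.019, 0.0365, 0.02], "rotation": [0, 0, 0]}
  ]
}}

```text
t: 10.4
tool_pos: [485.7, 341.6, 113.7]
eef_rot: [[-0.962, 0.274, 0.004], [0.274, 0.962, 0.002], [-0.003, 0.003, -1.0]]
contact_force: [1.0, -0.6, 1.0]
finger_gap: 51.6
gripper_force: 0.0
```

Emit:
{"api": "drive_tool", "payload": {
  "targets": [
    {"grip": 0.6, "dp": [0, 0, 0.02], "rotation": [0, 0, 0]},
    {"grip": 0.6, "dp": [0, 0, 0.02], "rotation": [0, 0, 0]},
    {"grip": 0.6, "dp": [0, 0, 0.02], "rotation": [0, 0, 0]},
    {"grip": 0.6, "dp": [0, 0, 0], "rotation": [0, 0, 0]},
    {"grip": 0.6, "dp": [0, 0, 0], "rotation": [0, 0, 0]},
    {"grip": 0.6, "dp": [0, 0, 0], "rotation": [0, 0, 0]},
    {"grip": 0.6, "dp": [0, 0, 0], "rotation": [0, 0, 0]},
    {"grip": 0.6, "dp": [0, 0, 0], "rotation": [0, 0, 0]},
    {"grip": 0.6, "dp": [0, 0, 0], "rotation": [0, 0, 0]},
    {"grip": 0.6, "dp": [0, 0, 0], "rotation": [0, 0, 0]}
  ]
}}

```text
t: 11.4
tool_pos: [484.8, 339.2, 52.0]
eef_rot: [[-0.962, 0.274, 0.0], [0.274, 0.962, 0.0], [-0.0, 0.0, -1.0]]
contact_force: [-0.3, 0.2, 0.5]
finger_gap: 51.0
gripper_force: 0.0
```

```bash
python3 -c "
from h import *
rel((485,339.5,16.5))"
```

```text
t 11.4 p [484.8 339.2  52. ] gap 51.0 yaw -15.91 tilt [0. 0.] j [ 0.49  0.57 -0.23  0.78 -0.    0.76] F [-0.3  0.2  0.5]
(485, 339.5, 16.5) [-0.0001  0.0003  0.0355]
```

Emit:
{"api": "drive_tool", "payload": {
  "targets": [
    {"grip": 0.6, "dp": [0, 0, 0.01], "rotation": [0, 0, 0]},
    {"grip": 0.6, "dp": [0, 0, 0.01], "rotation": [0, 0, 0]},
    {"grip": 0.6, "dp": [0, 0, 0.01], "rotation": [0, 0, 0]},
    {"grip": 0.6, "dp": [0, 0, 0.0055], "rotation": [0, 0, 0]},
    {"grip": 0, "dp": [0, 0, 0], "rotation": [0, 0, 0]},
    {"grip": 0, "dp": [0, 0, 0], "rotation": [0, 0, 0]},
    {"grip": 0, "dp": [0, 0, 0], "rotation": [0, 0, 0]},
    {"grip": 0, "dp": [0, 0, 0], "rotation": [0, 0, 0]},
    {"grip": 0, "dp": [0, 0, 0], "rotation": [0, 0, 0]},
    {"grip": 0, "dp": [0, 0, 0], "rotation": [0, 0, 0]}
  ]
}}

```text
t: 12.4
tool_pos: [484.8, 339.2, 16.5]
eef_rot: [[-0.962, 0.274, 0.0], [0.274, 0.962, 0.0], [-0.0, 0.0, -1.0]]
contact_force: [0.7, -0.2, -2.3]
finger_gap: 27.7
gripper_force: 59.0
```

```bash
python3 -c "
from h import *
rel((485,339.5,142),(573.4,-68.2,142))"
```

```text
t 12.4 p [484.8 339.2  16.5] gap 27.7 yaw -15.91 tilt [0. 0.] j [ 0.49  0.61 -0.26  0.7  -0.    0.76] F [ 0.7 -0.2 -2.3]
(485, 339.5, 142) [-0.0002  0.0003 -0.1255]
(573.4, -68.2, 142) [-0.1967 -0.3679 -0.    ]
```

Emit:
{"api": "drive_tool", "payload": {
  "targets": [
    {"grip": 0, "dp": [0, 0, -0.015], "rotation": [0, 0, 0]},
    {"grip": 0, "dp": [0, 0, -0.03], "rotation": [0, 0, 0]},
    {"grip": 0, "dp": [0, 0, -0.035], "rotation": [0, 0, 0]},
    {"grip": 0, "dp": [0, 0, -0.035], "rotation": [0, 0, 0]},
    {"grip": 0, "dp": [-0.0164, -0.0307, -0.01], "rotation": [0, 0, 0]},
    {"grip": 0, "dp": [-0.0164, -0.0307, 0], "rotation": [0, 0, 0]},
    {"grip": 0, "dp": [-0.0164, -0.0307, 0], "rotation": [0, 0, 0]},
    {"grip": 0, "dp": [-0.0164, -0.0307, 0], "rotation": [0, 0, 0]},
    {"grip": 0, "dp": [-0.0164, -0.0307, 0], "rotation": [0, 0, 0]},
    {"grip": 0, "dp": [-0.0164, -0.0307, 0], "rotation": [0, 0, 0]}
  ]
}}

```text
t: 13.4
tool_pos: [529.0, 133.7, 141.5]
eef_rot: [[-0.962, 0.274, 0.0], [0.274, 0.962, 0.0], [-0.0, 0.0, -1.0]]
contact_force: [0.8, 0.2, -1.0]
finger_gap: 28.1
gripper_force: 59.2
```

Emit:
{"api": "drive_tool", "payload": {
  "targets": [
    {"grip": 0, "dp": [-0.0164, -0.0307, 0], "rotation": [0, 0, 0]},
    {"grip": 0, "dp": [-0.0164, -0.0307, 0], "rotation": [0, 0, 0]},
    {"grip": 0, "dp": [-0.0164, -0.0307, 0], "rotation": [0, 0, 0]},
    {"grip": 0, "dp": [-0.0164, -0.0307, 0], "rotation": [0, 0, 0]},
    {"grip": 0, "dp": [-0.0164, -0.0305, 0], "rotation": [0, 0, 0]},
    {"grip": 0, "dp": [-0.0164, -0.0305, 0.01], "rotation": [0, 0, 0]},
    {"grip": 0, "dp": [0, 0, 0.015], "rotation": [0, 0, 0]},
    {"grip": 0, "dp": [0, 0, 0.015], "rotation": [0, 0, 0]},
    {"grip": 0, "dp": [0, 0, 0.015], "rotation": [0, 0, 0]},
    {"grip": 0, "dp": [0, 0, 0.007], "rotation": [0, 0, 0]}
  ]
}}

```text
t: 14.4
tool_pos: [572.4, -68.6, 78.1]
eef_rot: [[-0.962, 0.274, -0.002], [0.274, 0.962, 0.0], [0.002, -0.0, -1.0]]
contact_force: [-0.1, 0.6, -1.2]
finger_gap: 27.9
gripper_force: 59.3
```

Emit:
{"api": "drive_tool", "payload": {
  "targets": [
    {"grip": 0, "dp": [0, 0, 0], "rotation": [0, 0, 0]},
    {"grip": 0, "dp": [0, 0, 0], "rotation": [0, 0, 0]},
    {"grip": 0, "dp": [0, 0, 0], "rotation": [0, 0, 0]},
    {"grip": 0, "dp": [0, 0, 0], "rotation": [0, 0, 0]},
    {"grip": 0, "dp": [0, 0, 0], "rotation": [0, 0, 0]},
    {"grip": 0, "dp": [0, 0, 0], "rotation": [0, 0, 0]},
    {"grip": 0, "dp": [0, 0, 0], "rotation": [0, 0, 0]},
    {"grip": 0, "dp": [0, 0, 0], "rotation": [0, 0, 0]},
    {"grip": 0, "dp": [0, 0, 0], "rotation": [0, 0, 0]},
    {"grip": 0, "dp": [0, 0, 0], "rotation": [0, 0, 0]}
  ]
}}

```text
t: 15.4
tool_pos: [573.1, -68.7, 79.3]
eef_rot: [[-0.962, 0.274, -0.0], [0.274, 0.962, 0.0], [0.0, -0.0, -1.0]]
contact_force: [0.1, -0.5, -0.6]
finger_gap: 28.0
gripper_force: 59.3
```

```bash
python3 -c "
from h import *
rel((573.9,-68.3,56.5))
a=r.snapshot('scene')[...,::-1];b=cv2.imread('pics/s5.png')
f=lambda a:cv2.resize(a[150:220,270:325],None,fx=7,fy=7,interpolation=cv2.INTER_CUBIC)
cv2.imwrite('pics/c7.png',np.clip(np.hstack([f(a),f(b)])*1.6,0,255).astype(np.uint8))"
```

```text
t 15.4 p [573.1 -68.7  79.3] gap 28.0 yaw -15.91 tilt [-0.  0.] j [-0.25  0.51 -0.24  0.82 -0.    0.03] F [ 0.1 -0.5 -0.6]
(573.9, -68.3, 56.5) [-0.0007  0.0006  0.0228]
```

View pics/c7.png

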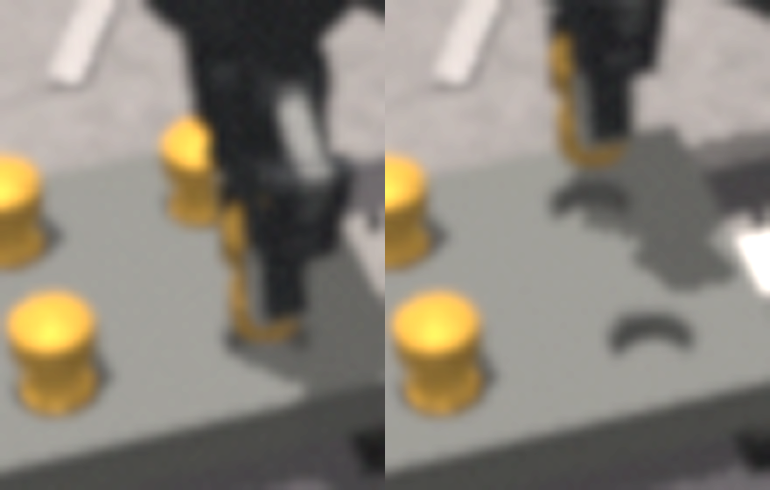

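Knob C stands in P3. The second foot (231–303) is centred over P2 (226–307), so I lower it.

Emit:
{"api": "drive_tool", "payload": {
  "targets": [
    {"grip": 0, "dp": [-0.0005, 0.0004, 0.003], "rotation": [0, 0, 0]},
    {"grip": 0, "dp": [0, 0, 0.003], "rotation": [0, 0, 0]},
    {"grip": 0, "dp": [0, 0, 0.003], "rotation": [0, 0, 0]},
    {"grip": 0, "dp": [0, 0, 0.003], "rotation": [0, 0, 0]},
    {"grip": 0, "dp": [0, 0, 0.002], "rotation": [0, 0, 0]},
    {"grip": 0, "dp": [0, 0, 0], "rotation": [0, 0, 0]},
    {"grip": 0, "dp": [0, 0, 0], "rotation": [0, 0, 0]},
    {"grip": 0, "dp": [0, 0, 0], "rotation": [0, 0, 0]},
    {"grip": 0, "dp": [0, 0, 0], "rotation": [0, 0, 0]},
    {"grip": 0, "dp": [0, 0, 0], "rotation": [0, 0, 0]}
  ]
}}

```text
t: 16.45
tool_pos: [573.8, -68.4, 65.4]
eef_rot: [[-0.962, 0.274, 0.0], [0.274, 0.962, -0.0], [-0.0, 0.0, -1.0]]
contact_force: [-0.4, -0.5, -1.7]
finger_gap: 28.4
gripper_force: 59.3
```

Emit:
{"api": "drive_tool", "payload": {
  "targets": [
    {"grip": 0, "dp": [0, 0, 0.003], "rotation": [0, 0, 0]},
    {"grip": 0, "dp": [0, 0, 0.003], "rotation": [0, 0, 0]},
    {"grip": 0, "dp": [0, 0, 0.0025], "rotation": [0, 0, 0]},
    {"grip": 0, "dp": [0, 0, 0], "rotation": [0, 0, 0]},
    {"grip": 0, "dp": [0, 0, 0], "rotation": [0, 0, 0]},
    {"grip": 0, "dp": [0, 0, 0], "rotation": [0, 0, 0]},
    {"grip": 0.6, "dp": [0, 0, 0], "rotation": [0, 0, 0]},
    {"grip": 0.6, "dp": [0, 0, 0], "rotation": [0, 0, 0]},
    {"grip": 0.6, "dp": [0, 0, 0], "rotation": [0, 0, 0]},
    {"grip": 0.6, "dp": [0, 0, 0], "rotation": [0, 0, 0]}
  ]
}}

```text
t: 17.45
tool_pos: [573.8, -68.4, 56.9]
eef_rot: [[-0.962, 0.274, 0.0], [0.274, 0.962, -0.0], [-0.0, -0.0, -1.0]]
contact_force: [-0.1, -0.0, -0.1]
finger_gap: 51.1
gripper_force: 0.0
```

```bash
python3 -c "
from h import *
rel((573.8,-68.4,127),(487,-28.8,127),(487,-28.8,82))"
```

```text
t 17.45 p [573.8 -68.4  56.9] gap 51.1 yaw -15.91 tilt [ 0. -0.] j [-0.25  0.54 -0.26  0.77 -0.    0.03] F [-0.1 -0.  -0.1]
(573.8, -68.4, 127) [-0.      0.0001 -0.0701]
(487, -28.8, 127) [ 0.0943  0.0143 -0.    ]
(487, -28.8, 82) [0.    0.    0.045]
```

Emit:
{"api": "drive_tool", "payload": {
  "targets": [
    {"grip": 0.6, "dp": [0, 0, -0.01], "rotation": [0, 0, 0]},
    {"grip": 0.6, "dp": [0, 0, -0.02], "rotation": [0, 0, 0]},
    {"grip": 0.6, "dp": [0, 0, -0.02], "rotation": [0, 0, 0]},
    {"grip": 0.6, "dp": [0, 0, -0.02], "rotation": [0, 0, 0]},
    {"grip": 0.28, "dp": [0.023, 0.003, 0], "rotation": [0, 0, 0]},
    {"grip": 0.28, "dp": [0.024, 0.004, 0], "rotation": [0, 0, 0]},
    {"grip": 0.28, "dp": [0.024, 0.004, 0], "rotation": [0, 0, 0]},
    {"grip": 0.28, "dp": [0.023, 0.003, 0], "rotation": [0, 0, 0]},
    {"grip": 0.28, "dp": [0, 0, 0.02], "rotation": [0, 0, 0]},
    {"grip": 0.28, "dp": [0, 0, 0.02], "rotation": [0, 0, 0]}
  ]
}}

```text
t: 18.45
tool_pos: [487.6, -29.1, 87.8]
eef_rot: [[-0.962, 0.274, 0.003], [0.274, 0.962, -0.001], [-0.003, 0.0, -1.0]]
contact_force: [0.0, -0.3, -0.3]
finger_gap: 24.1
gripper_force: 0.0
```

Emit:
{"api": "drive_tool", "payload": {
  "targets": [
    {"grip": 0.28, "dp": [0, 0, 0.005], "rotation": [0, 0, 0]},
    {"grip": 0.28, "dp": [0, 0, 0], "rotation": [0, 0, 0]},
    {"grip": 0.28, "dp": [0, 0, 0], "rotation": [0, 0, 0]},
    {"grip": 0.28, "dp": [0, 0, 0], "rotation": [0, 0, 0]},
    {"grip": 0.28, "dp": [0, 0, 0], "rotation": [0, 0, 0]},
    {"grip": 0.28, "dp": [0, 0, 0], "rotation": [0, 0, 0]},
    {"grip": 0.28, "dp": [0, 0, 0], "rotation": [0, 0, 0]},
    {"grip": 0.28, "dp": [0, 0, 0], "rotation": [0, 0, 0]},
    {"grip": 0.28, "dp": [0, 0, 0], "rotation": [0, 0, 0]},
    {"grip": 0.28, "dp": [0, 0, 0], "rotation": [0, 0, 0]}
  ]
}}

```text
t: 19.45
tool_pos: [487.1, -29.2, 81.8]
eef_rot: [[-0.962, 0.274, -0.0], [0.274, 0.962, 0.0], [0.0, -0.0, -1.0]]
contact_force: [0.8, 0.6, -0.2]
finger_gap: 23.8
gripper_force: 0.0
```

```bash
python3 -c "
from h import *
rel((487,-28.8,36))
a=r.snapshot('scene')[...,::-1]
cv2.imwrite('pics/c8.png',np.clip(cv2.resize(a[140:230,260:380],None,fx=6.5,fy=6.5,interpolation=cv2.INTER_CUBIC)*1.5,0,255).astype(np.uint8))
for X in [(487,-28.8,70),(487,-28.8,28),(469.7,-80.7,60),(476.3,-77.8,60),tuple(r.read_state()['tool_pos'])]:print(X,(pix('scene',X)-[260,140])*6.5)
"
```

```text
t 19.45 p [487.1 -29.2  81.8] gap 23.8 yaw -15.91 tilt [-0.  0.] j [-0.21  0.37 -0.48  0.73  0.    0.07] F [ 0.8  0.6 -0.2]
(487, -28.8, 36) [0.0002 0.0003 0.0458]
(487, -28.8, 70) [559.7802942  315.96872878]
(487, -28.8, 28) [555.52199457 396.20341438]
(469.7, -80.7, 60) [515.46670402 248.24722655]
(476.3, -77.8, 60) [506.37699829 258.04973447]
(np.float64(487.12094706913496), np.float64(-29.163698970707458), np.float64(81.78730372354552)) [560.18950805 292.14042952]
```

View pics/c8.png

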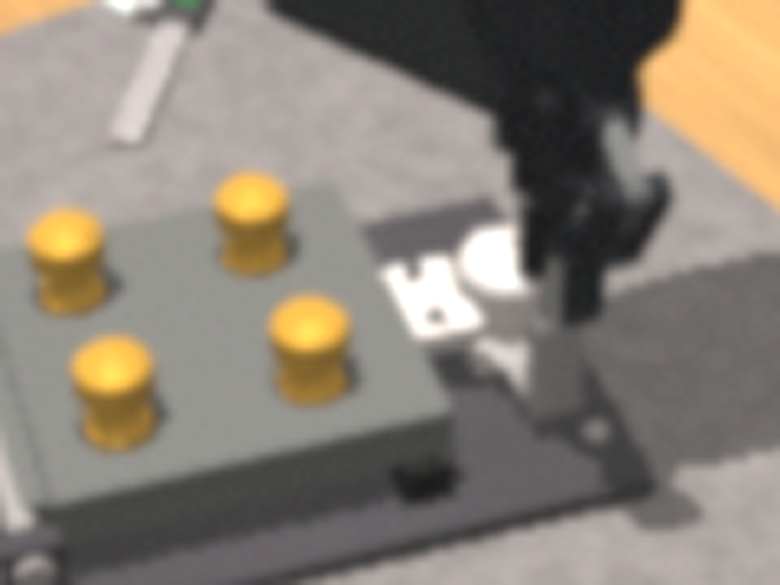

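All four knobs are seated. The tab is at about (553,355) in the crop, under the open fingers (tool axis ~x 557). I'll go down over it.

Emit:
{"api": "drive_tool", "payload": {
  "targets": [
    {"grip": 0.28, "dp": [-0.0015, 0.0003, 0.005], "rotation": [0, 0, 0]},
    {"grip": 0.28, "dp": [0, 0, 0.005], "rotation": [0, 0, 0]},
    {"grip": 0.28, "dp": [0, 0, 0.004], "rotation": [0, 0, 0]},
    {"grip": 0.28, "dp": [0, 0, 0.004], "rotation": [0, 0, 0]},
    {"grip": 0.28, "dp": [0, 0, 0.004], "rotation": [0, 0, 0]},
    {"grip": 0.28, "dp": [0, 0, 0.004], "rotation": [0, 0, 0]},
    {"grip": 0.28, "dp": [0, 0, 0.004], "rotation": [0, 0, 0]},
    {"grip": 0.28, "dp": [0, 0, 0.002], "rotation": [0, 0, 0]},
    {"grip": 0.28, "dp": [0, 0, 0], "rotation": [0, 0, 0]},
    {"grip": 0.28, "dp": [0, 0, 0], "rotation": [0, 0, 0]}
  ]
}}

```text
t: 20.5
tool_pos: [488.7, -29.3, 49.8]
eef_rot: [[-0.962, 0.274, -0.0], [0.274, 0.962, 0.0], [0.0, 0.0, -1.0]]
contact_force: [0.2, 0.1, 0.4]
finger_gap: 24.2
gripper_force: 0.0
```

Emit:
{"api": "drive_tool", "payload": {
  "targets": [
    {"grip": 0.28, "dp": [0, 0, 0.004], "rotation": [0, 0, 0]},
    {"grip": 0.28, "dp": [0, 0, 0.004], "rotation": [0, 0, 0]},
    {"grip": 0.28, "dp": [0, 0, 0.004], "rotation": [0, 0, 0]},
    {"grip": 0.28, "dp": [0, 0, 0.001], "rotation": [0, 0, 0]},
    {"grip": 0.28, "dp": [0, 0, 0], "rotation": [0, 0, 0]},
    {"grip": 0, "dp": [0, 0, 0], "rotation": [0, 0, 0]},
    {"grip": 0, "dp": [0, 0, 0], "rotation": [0, 0, 0]},
    {"grip": 0, "dp": [0, 0, 0], "rotation": [0, 0, 0]},
    {"grip": 0, "dp": [0, 0, 0], "rotation": [0, 0, 0]},
    {"grip": 0, "dp": [0, 0, 0], "rotation": [0, 0, 0]}
  ]
}}

```text
t: 21.5
tool_pos: [488.6, -29.8, 36.9]
eef_rot: [[-0.962, 0.274, -0.0], [0.274, 0.962, -0.001], [-0.0, -0.001, -1.0]]
contact_force: [-1.5, -4.3, -0.1]
finger_gap: 9.3
gripper_force: 60.5
```

Emit:
{"api": "drive_tool", "payload": {
  "targets": [
    {"grip": 0, "dp": [0, 0.002, 0], "rotation": [0, 0, 0]},
    {"grip": 0, "dp": [0, 0.003, 0], "rotation": [0, 0, 0]},
    {"grip": 0, "dp": [0, 0.003, 0], "rotation": [0, 0, 0]},
    {"grip": 0, "dp": [0, 0.003, 0], "rotation": [0, 0, 0]},
    {"grip": 0, "dp": [0, 0.003, 0], "rotation": [0, 0, 0]},
    {"grip": 0, "dp": [0, 0.002, 0], "rotation": [0, 0, 0]},
    {"grip": 0, "dp": [0, 0.001, 0], "rotation": [0, 0, 0]},
    {"grip": 0, "dp": [0, 0, 0], "rotation": [0, 0, 0]},
    {"grip": 0, "dp": [0, 0, 0], "rotation": [0, 0, 0]},
    {"grip": 0, "dp": [0, 0, 0], "rotation": [0, 0, 0]}
  ]
}}

```text
t: 22.5
tool_pos: [492.9, -14.2, 36.8]
eef_rot: [[-0.961, 0.275, -0.001], [0.275, 0.961, -0.003], [0.0, -0.003, -1.0]]
contact_force: [-2.6, -8.9, -0.5]
finger_gap: 9.2
gripper_force: 60.5
```

Latch is out about 16 mm, with a spring force of about 9 N as expected. Now I lift along the hinge arc, turning the tool with the tray.

Emit:
{"api": "drive_tool", "payload": {
  "targets": [
    {"grip": 0, "dp": [0, 0.0008, 0], "rotation": [0, 0, 0]},
    {"grip": 0, "dp": [0, 0, 0], "rotation": [0, 0, 0]},
    {"grip": 0, "dp": [0, 0, -0.0019], "rotation": [0, 0.5, 0]},
    {"grip": 0, "dp": [0, 0, -0.0038], "rotation": [0, 1, 0]},
    {"grip": 0, "dp": [0, 0, -0.0038], "rotation": [0, 1, 0]},
    {"grip": 0, "dp": [0, 0, -0.0038], "rotation": [0, 1, 0]},
    {"grip": 0, "dp": [0, 0, -0.0038], "rotation": [0, 1, 0]},
    {"grip": 0, "dp": [0, 0, 0], "rotation": [0, 0, 0]},
    {"grip": 0, "dp": [0, 0, 0], "rotation": [0, 0, 0]},
    {"grip": 0, "dp": [0, 0, 0], "rotation": [0, 0, 0]}
  ]
}}

```text
t: 23.5
tool_pos: [493.4, -14.0, 53.5]
eef_rot: [[-0.958, 0.275, -0.077], [0.274, 0.961, 0.018], [0.079, -0.003, -0.997]]
contact_force: [-3.0, -11.0, -4.5]
finger_gap: 8.8
gripper_force: 59.8
```

Emit:
{"api": "drive_tool", "payload": {
  "targets": [
    {"grip": 0, "dp": [0, 0, -0.0038], "rotation": [0, 1, 0]},
    {"grip": 0, "dp": [0, 0, -0.0038], "rotation": [0, 1, 0]},
    {"grip": 0, "dp": [0, 0, -0.0038], "rotation": [0, 1, 0]},
    {"grip": 0, "dp": [0, 0, -0.0038], "rotation": [0, 1, 0]},
    {"grip": 0, "dp": [0, 0, -0.0038], "rotation": [0, 1, 0]},
    {"grip": 0, "dp": [0, 0, -0.0038], "rotation": [0, 1, 0]},
    {"grip": 0, "dp": [0, 0, -0.0038], "rotation": [0, 1, 0]},
    {"grip": 0, "dp": [0, 0, -0.0038], "rotation": [0, 1, 0]},
    {"grip": 0, "dp": [0, 0, 0], "rotation": [0, 0, 0]},
    {"grip": 0, "dp": [0, 0, 0], "rotation": [0, 0, 0]}
  ]
}}

```text
t: 24.5
tool_pos: [497.3, -15.0, 83.4]
eef_rot: [[-0.938, 0.274, -0.21], [0.268, 0.962, 0.057], [0.218, -0.003, -0.976]]
contact_force: [-2.7, -11.8, -3.5]
finger_gap: 9.3
gripper_force: 59.8
```

Emit:
{"api": "drive_tool", "payload": {
  "targets": [
    {"grip": 0, "dp": [0, 0, -0.0038], "rotation": [0, 1, 0]},
    {"grip": 0, "dp": [0, 0, -0.0038], "rotation": [0, 1, 0]},
    {"grip": 0, "dp": [0, 0, -0.0038], "rotation": [0, 1, 0]},
    {"grip": 0, "dp": [0, 0, -0.0038], "rotation": [0, 1, 0]},
    {"grip": 0, "dp": [0, 0, -0.0038], "rotation": [0, 1, 0]},
    {"grip": 0, "dp": [0, 0, -0.0038], "rotation": [0, 1, 0]},
    {"grip": 0, "dp": [0, 0, -0.0038], "rotation": [0, 1, 0]},
    {"grip": 0, "dp": [0, 0, -0.0038], "rotation": [0, 1, 0]},
    {"grip": 0, "dp": [0, 0, 0], "rotation": [0, 0, 0]},
    {"grip": 0, "dp": [0, 0, 0], "rotation": [0, 0, 0]}
  ]
}}

```text
t: 25.5
tool_pos: [505.3, -17.3, 112.5]
eef_rot: [[-0.9, 0.274, -0.339], [0.257, 0.962, 0.094], [0.352, -0.003, -0.936]]
contact_force: [-4.6, -9.6, -4.6]
finger_gap: 9.0
gripper_force: 59.8
```

Emit:
{"api": "drive_tool", "payload": {
  "targets": [
    {"grip": 0, "dp": [0, 0, 0], "rotation": [0, 0, 0]},
    {"grip": 0, "dp": [0, 0, 0], "rotation": [0, 0, 0]},
    {"grip": 0, "dp": [0, 0, 0], "rotation": [0, 0, 0]},
    {"grip": 0, "dp": [0, 0, 0], "rotation": [0, 0, 0]},
    {"grip": 0, "dp": [0, 0, 0], "rotation": [0, 0, 0]},
    {"grip": 0, "dp": [0, 0, 0], "rotation": [0, 0, 0]},
    {"grip": 0, "dp": [0, 0, 0], "rotation": [0, 0, 0]},
    {"grip": 0, "dp": [0, 0, 0], "rotation": [0, 0, 0]},
    {"grip": 0, "dp": [0, 0, 0], "rotation": [0, 0, 0]},
    {"grip": 0, "dp": [0, 0, 0], "rotation": [0, 0, 0]}
  ]
}}

```text
t: 26.5
tool_pos: [505.3, -17.3, 112.6]
eef_rot: [[-0.9, 0.274, -0.339], [0.257, 0.962, 0.093], [0.351, -0.003, -0.936]]
contact_force: [-3.2, -11.6, -5.4]
finger_gap: 9.3
gripper_force: 59.8
```

```bash
python3 -c "
from h import *
rel()
a=r.snapshot('scene')[...,::-1]
cv2.imwrite('pics/c9.png',np.clip(cv2.resize(a[110:240,220:400],None,fx=4.4,fy=4.4,interpolation=cv2.INTER_CUBIC)*1.5,0,255).astype(np.uint8))"
```

```text
t 26.5 p [505.3 -17.3 112.6] gap 9.3 yaw -15.9 tilt [-0.339  0.093] j [-0.2   0.65  0.02  1.3   0.03  0.08] F [ -3.2 -11.6  -5.4]
```

View pics/c9.png

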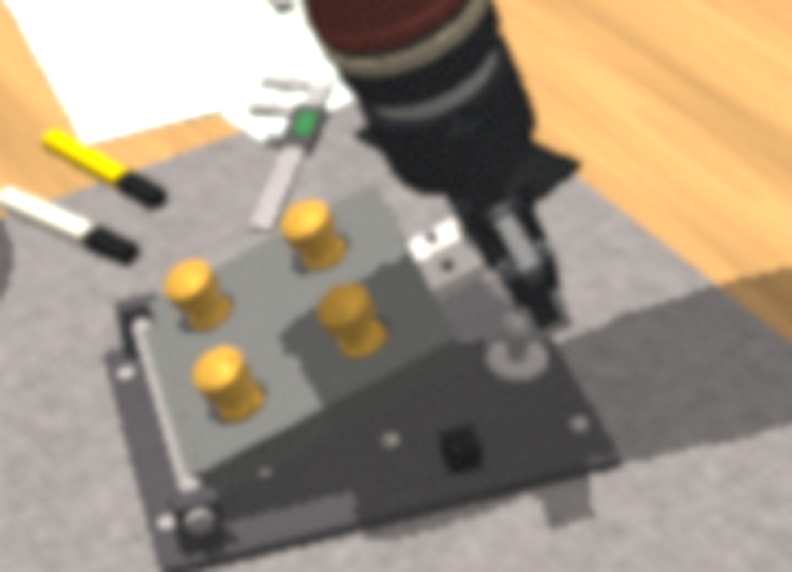

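The tray is tipped about 20° with all four knobs seated, at (313,235), (198,292), (350,318) and (230,382). The ball is free at (515,360) and the nose is raised about 7 cm and still.

```bash
python3 -c "
from rig import r
print(r.hand_in())"
```

```text
the job is handed in; nothing more can be done
None
```

I handed the job in at about 26.5 s with all four pockets filled, the latch held out, and the nose held still about 7 cm up (tray tipped about 20°, knobs seated); I saw no contact with the other items, but took no final picture of the whole desk.

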